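# Morning: switch the balcony lamp off behind its push-to-open cover

### The job

It is light now, so switch the balcony lamp off at the grey weatherproof box on the concrete pier: push the latch side of its cover in until the catch lets go, take your fingers away so that the spring pops the cover ajar, swing the cover on until it stands wide open, and push the toggle inside down to off. Leave the cover standing wide open so that the damp box can dry. Only touch and push: pick nothing up, and leave the things on the ledge where they are.

Things in the scene. Friction and masses are not known exactly. Their poses are not given: they have to be found in the camera images.
- switch_box: Grey weatherproof switch box, 110 wide, 150 high, upright on the pier's front face: a base 40 mm deep and over its front a domed cover 50 mm deep. Origin: centre of the base's front face, 75 mm below the box's top. +x points into the wall (the front looks to -x), z up, +y the latch side, -y the hinge side. Under the cover: toggle in the upper half, socket outlet and latch slot in the lower half.
- pier: Pale rendered concrete pier that carries the box, fixed, 120 thick, 300 long, 215 high, on the ledge to the robot's right; its top lies 0 to 25 mm above the box's top. Origin under its centre, axes as switch_box.
- ejector (a point): Ejector pin of the catch, white, 8 mm thick: after the release it stands 30 mm out of the base's face here, at y +27, z -25 mm of switch_box.
- cover_push (a point): Round thumb pad, 30 mm across, on the outside of the cover's front at the latch side: 97 mm from the hinge line, 45 mm below the top, 51 mm in front of the base's face; moves with the cover, axes as the cover. Pushed straight in, the cover gives about 5 mm (stop at 6) against a spring, about 6 N rising to 12 N, and the catch lets go; once the finger is withdrawn, the spring pushes the cover ajar.
- cover_lip (a point): Finger lip: a flange 4 mm thick, 110 high from 2 mm below the top, that sticks out 20 mm sideways past the cover's latch side, level with the cover's front. The point: back of the lip (side towards the pier), mid-width, 45 mm below the cover's top, 122 mm sideways from the hinge line and 46 mm in front of it. Behind it 86 mm are free to the pier when shut. Moves with the cover, axes as the cover.
- cover_hinge (a point): Point on the cover's upright hinge line, at mid-height of the box, 57 mm to the -y side of the box's middle, in the plane of the base's front face. z up along the hinge; x and y turn with the cover.
- cover (a joint): Angle of the cover about its upright hinge: 0 shut and latched, about -0.05 pressed in, about 0.26 sprung ajar, at most 1.9 rad; grows counter-clockwise seen from above. Stiff hinge: it stays where it is left (1 N at the lip moves it). Pushed shut after the release it does not catch again but is sprung ajar.
- toggle_tip (a point): Tip of the black toggle lever inside the box, a round bar 10 mm thick that stands 32 mm out from its pivot in the base's face. It points outward and up by 0.44 rad at the start (on; 29 mm in front of the base's face, 26 mm below the box's top) and outward and down by 0.44 rad when off.
- toggle_pivot (a point): Pivot of the toggle lever, in the plane of the base's front face, 40 mm below the box's top and 8 mm to the +y side of its middle; axes as switch_box.
- toggle (a joint): Angle of the toggle: 0 up (on), 0.88 rad down (off). It snaps over the middle by itself and stays; a push of some 3 N near its tip moves it.
- kimchi_box: Beige plastic kimchi container with side latches, 237 x 167 x 120 mm high; origin under its centre. Not to be moved.
- jar: Brown glazed jar with lid, 108 mm across, 137 high; origin under its centre. Not to be moved.
- board: Small white plastic cutting board, 220 x 150 x 10 mm, lying flat; origin under its centre. Not to be moved.
- paddle: Bamboo paddle, 240 long, 8 thick, lying on the cutting board. Not to be moved.
- ladle: Steel ladle, 280 long, lying on the ledge; origin under its 82 mm bowl. Not to be moved.
- bowl: Small steel bowl, 120 mm across, 50 high; origin under its centre. Not to be moved.
- cup: White cup, 74 mm across, 80 high; origin under its centre. Not to be moved.

How it is judged (in metres and radians):
On the way, in this order (a step that is already met when the one before it is completed fails the run):
1. the cover is pressed in past its shut position (value of joint cover below -0.02 rad).
2. the catch has let go: the cover stands ajar by its spring, untouched by the fingers (value of joint cover between 0.15 and 0.6 rad and contact force between the fingers and cover below 0.3 N), for 0.1 s.
3. the cover is swung wide open (1.2 rad or more), the toggle still on (value of joint cover above 1.2 rad and value of joint toggle below 0.5 rad), for 0.1 s.
At the end, for the whole second after the job is handed in: The toggle is down at off (0.7 rad or more of 0.88), the cover stands wide open (1.2 rad or more) and still, and each loose thing is within 30 mm of where it stood and not tipped (value of joint toggle above 0.7 rad and value of joint cover above 1.2 rad and velocity of joint cover below 0.1 rad/s and not (distance of kimchi_box from where it was at the start of the episode above 0.03 m or angle between kimchi_box's own z axis and vertical above 0.35 rad) and not (distance of jar from where it was at the start of the episode above 0.03 m or angle between jar's own z axis and vertical above 0.35 rad) and not (distance of board from where it was at the start of the episode above 0.03 m or angle between board's own z axis and vertical above 0.35 rad) and not (distance of paddle from where it was at the start of the episode above 0.03 m or angle between paddle's own z axis and vertical above 0.35 rad) and not (distance of ladle from where it was at the start of the episode above 0.03 m or angle between ladle's own z axis and vertical above 0.35 rad) and not (distance of bowl from where it was at the start of the episode above 0.03 m or angle between bowl's own z axis and vertical above 0.35 rad) and not (distance of cup from where it was at the start of the episode above 0.03 m or angle between cup's own z axis and vertical above 0.35 rad)); the robot touches nothing.
It fails at once if a loose thing on the ledge is lifted, tipped or moved more than 30 mm ((distance of kimchi_box from where it was at the start of the episode above 0.03 m or angle between kimchi_box's own z axis and vertical above 0.35 rad) or (distance of jar from where it was at the start of the episode above 0.03 m or angle between jar's own z axis and vertical above 0.35 rad) or (distance of board from where it was at the start of the episode above 0.03 m or angle between board's own z axis and vertical above 0.35 rad) or (distance of paddle from where it was at the start of the episode above 0.03 m or angle between paddle's own z axis and vertical above 0.35 rad) or (distance of ladle from where it was at the start of the episode above 0.03 m or angle between ladle's own z axis and vertical above 0.35 rad) or (distance of bowl from where it was at the start of the episode above 0.03 m or angle between bowl's own z axis and vertical above 0.35 rad) or (distance of cup from where it was at the start of the episode above 0.03 m or angle between cup's own z axis and vertical above 0.35 rad)).
It also fails if it takes over 54 s, if anything falls off the work surface, if the arm or the gripper's body presses on something with over 40 N, if the wrist force passes 120 N, or if a joint passes its speed limit or range.

### The arm

A 6-joint arm with a two-finger parallel gripper is mounted at the origin on the work surface. World frame = base frame: x ahead of the robot, y to its left, z up, the work surface at z = 0. Lengths are in mm, angles in rad, forces in N, time in s.
With the tool pointing down it reaches from about 350 to 775 mm from the base axis. Payload 7.3 kg.
Tool frame: the origin (TCP) lies midway between the tips of the shut fingers; the grasp point (between the pads) lies 19 mm behind it (bot.tcp_to_grasp is the distance from the TCP to the grasp point, in mm); z points along the fingers, y is the line along which they close (so a half turn about z gives the same grasp; the last joint's range is limited). The gripper opens to 92 mm and grips with 3 to 60 N. Pads are 19 mm wide; open, the fingers measure 130 mm over their backs; the gripper's body (75 mm by 190 mm) begins 47 mm behind the grasp point.
Start: joints at [1.045, 0.342, 1.524, -0, 1.275, -0.146], TCP at [194.623, 487.613, 226.741] pointing down, gripper open.
Joint ranges: [-2.53, 2.53], [-0.77, 2.02], [0.04, 2.7], [-1, 4.14], [0.28, 2.66], [-3.11, 3.11]. Speed limits (rad/s): [2.57, 2.57, 3.14, 3.14, 3.14, 3.14].

### API

Orientations are given as [roll, pitch, yaw] about the fixed x, y, z axes, in that order (R = Rz(yaw) Ry(pitch) Rx(roll)).
In Python, from plant import bot, viewer gives the robot as it stands. The module is installed in compiled form; this text tells all that it offers.
- The arm moves only by the shell command python3 -m handwheel 'ROWS'. ROWS is text: rows parted by semicolons, each of 7 numbers parted by spaces: the shift along the tool's x, y, z scaled (see below), then the turn, a rotation vector about the tool's x, y, z scaled (see below), then the opening, from -1 (shut) to 1 (fully open), so that 0 is half open. In form: tx ty tz rx ry rz gripper; .... A call has 1 to 8 rows; each row is the pose to reach, as a shift and turn from the pose commanded when the call began, along the tool's axes at that moment, turning the shorter way round; what a row does not reach only later rows make up. The controller multiplies each number of a shift by 10 cm and each number of a turn by pi rad. A row lasts 1/12 s, in which the tool goes at most 41.7 mm and 7.16 degrees, less where a joint would pass 70% of its speed; a pose out of reach is approached as far as the arm can. A call with a number of a shift or a turn outside -1 to 1 is refused whole. A call with a gripper value outside its range is refused whole. The fingers move at their own pace and stop on an object; the grip force is fixed at half the most. Time passes only in rows, so rows that repeat a pose let the fingers close. It gives the time, the measured TCP pose, the force, the opening and the grip force at its end, in the units of the state.
- bot.get_obs(): the state, without advancing time (a new reading comes with each control period).
- viewer.capture(name): name is "scene" or "top" or "wrist"; returns a dict with "frame" (384x512x3 uint8, red, green, blue), "fov_y" (degrees; the focal length in pixels is half the picture's height over the tangent of half this angle, whatever the lens; pixels are square), "cx", "cy" (the principal point, pixels), "T" (4x4, takes a point from camera to world coordinates). Camera axes: x right, y down, z forward; pixel columns grow to the right and rows downward; lengths in mm; the calibration is good to about 2 mm. The wrist camera is an equidistant fisheye: a pixel r from the principal point sees the ray r / f radians off the axis. A picture is of the moment at which its call begins. There is no depth.
- bot.close_job(): hands the job in; it is judged then, once.
Trained networks look in a picture, given as the dict that the camera call returned (one of the last four; its "shot" number tells which), for a name from the list of things; names that differ only in an ending like _2 or _b are one class to them, and where a whole thing is asked for, a point or a joint stands for the part that bears it (a point fixed in the world has none). Each returns a list of dicts, best first, with "score" (0 to 1); they miss things now and then, are a little off and sometimes report something else, mostly with a low value. They report only what shows in the picture. A call takes as long as a camera call.
- viewer.recognise(target, picture): "centre" ([column, row] in pixels, amid what is visible of it).
- viewer.cut_out(target, picture): "pixels" (384x512 bool, what is visible of it) and "centre" ([column, row] in pixels, amid what is visible of it).
The state is a dict: "time": time; "joint_positions": joint angles; "dq": joint speeds; "tau": joint torques, N m; "tool_pos": TCP position; "tcp_rot": TCP orientation; "contact_force": force on the tool from outside, world axes, zero at the start; "moment": the same for the moment, N m; "grip_width": finger opening in mm; "finger_force": force on a finger pad.
Only numpy, scipy, OpenCV 4.12 (cv2) and the standard library are available. Lean on these libraries where they do the work, as an engineer would, in place of code of your own. Each camera call takes 0.05 s, during which the arm holds its last target. There are 200 camera calls.

## Working session

There is one attempt and no reset: what is moved stays moved. The work goes in short steps, Python scripts to look and compute and a shell command to move; the robot and the scene stay as the last step left them, time stands still between calls to the robot, and variables do not carry over. Pictures are saved under pics/ and viewed, at most 10 in all, crops included, and the job is handed in when it is done.

```bash
mkdir -p pics; cat > h.py <<'E'
import numpy as np, cv2
from plant import bot, viewer
from scipy.spatial.transform import Rotation as R
def ray(c,p):
    f=192/np.tan(np.radians(c["fov_y"]/2)); T=np.array(c["T"])
    d=np.array([(p[0]-c["cx"])/f,(p[1]-c["cy"])/f,1.]); d=T[:3,:3]@d
    return T[:3,3],d/np.linalg.norm(d)
def proj(c,P):
    f=192/np.tan(np.radians(c["fov_y"]/2)); T=np.array(c["T"]); q=T[:3,:3].T@(np.array(P)-T[:3,3])
    return np.array([c["cx"]+f*q[0]/q[2],c["cy"]+f*q[1]/q[2]])
def tri(rs):
    A=0;b=0
    for o,d in rs:
        M=np.eye(3)-np.outer(d,d);A=A+M;b=b+M@o
    P=np.linalg.solve(A,b); return P,[np.linalg.norm((np.eye(3)-np.outer(d,d))@(P-o)) for o,d in rs]
E
python3 - <<'E'
from h import *
cs={n:viewer.capture(n) for n in("scene","top")}
for n,c in cs.items():
    cv2.imwrite(f"pics/{n}0.png",cv2.resize(c["frame"][:,:,::-1],(800,600),interpolation=cv2.INTER_CUBIC))
    print(n,c["fov_y"],c["cx"],c["cy"],np.round(c["T"],3).tolist())
    for t in("switch_box","pier","cover_push","cover_lip","cover_hinge","kimchi_box","jar","bowl","cup","ladle","board"):
        print(t,[(np.round(r["centre"],1).tolist(),round(r["score"],2)) for r in viewer.recognise(t,c)[:2]])
o=bot.get_obs();print(o["tool_pos"],o["tcp_rot"],o["time"],o["contact_force"])
E
```

```text
scene 57.11980425259948 253.92669434616565 196.02140494345434 [[0.748, 0.457, -0.481, 976.85], [0.663, -0.522, 0.536, -464.556], [-0.007, -0.72, -0.694, 731.26], [0.0, 0.0, 0.0, 1.0]]
switch_box [([198.8, 224.7], 0.89)]
pier [([159.1, 269.3], 0.82)]
cover_push [([211.2, 226.5], 0.71)]
cover_lip [([207.7, 224.6], 0.82), ([199.5, 228.1], 0.54)]
cover_hinge [([209.2, 226.4], 0.85)]
kimchi_box [([315.5, 160.2], 0.55)]
jar []
bowl [([265.0, 141.7], 0.74)]
cup [([213.5, 187.2], 0.71), ([329.2, 251.0], 0.35)]
ladle [([364.1, 231.2], 0.61), ([267.7, 214.9], 0.29)]
board [([198.5, 227.6], 0.69), ([268.6, 211.2], 0.66)]
top 57.913276148001806 255.32963125368056 197.48156969931074 [[0.019, -0.989, 0.15, 400.445], [-1.0, -0.019, 0.003, 8.107], [-0.0, -0.15, -0.989, 1126.471], [0.0, 0.0, 0.0, 1.0]]
switch_box [([326.2, 200.2], 0.91)]
pier [([367.7, 204.9], 0.86), ([160.7, 201.4], 0.55)]
cover_push [([316.5, 198.5], 0.77)]
cover_lip [([318.5, 200.8], 0.8)]
cover_hinge [([316.1, 199.3], 0.76), ([234.0, 206.6], 0.4)]
kimchi_box [([159.9, 200.2], 0.62)]
jar [([248.0, 135.4], 0.69)]
bowl [([162.0, 262.3], 0.68)]
cup [([248.6, 253.3], 0.72)]
ladle [([211.8, 132.2], 0.98), ([164.0, 258.9], 0.51)]
board [([231.1, 205.7], 0.68)]
[194.61092796 487.61507531 226.75266406] [3.14148014e+00 2.46671542e-05 2.76180520e+00] 1.2 [ 0.13139449  0.39838698 -0.2586473 ]
```

View pics/scene0.png

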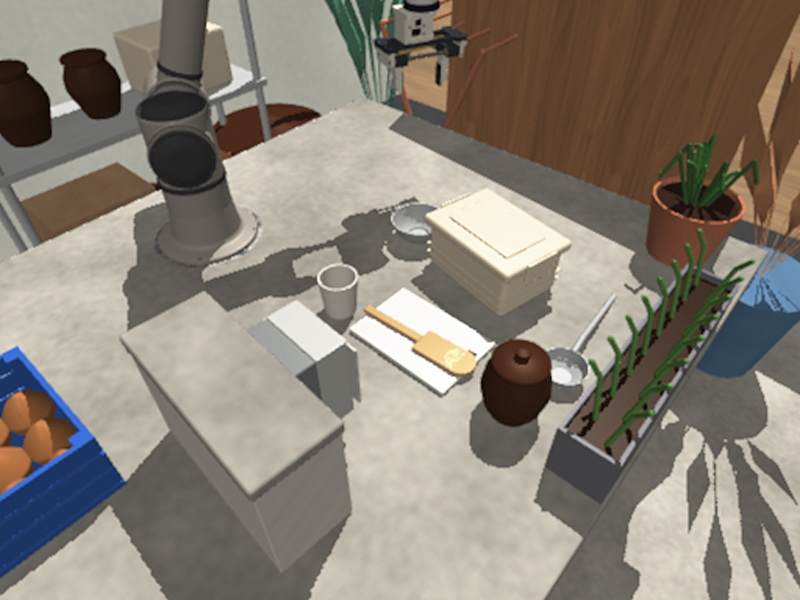

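View pics/top0.png

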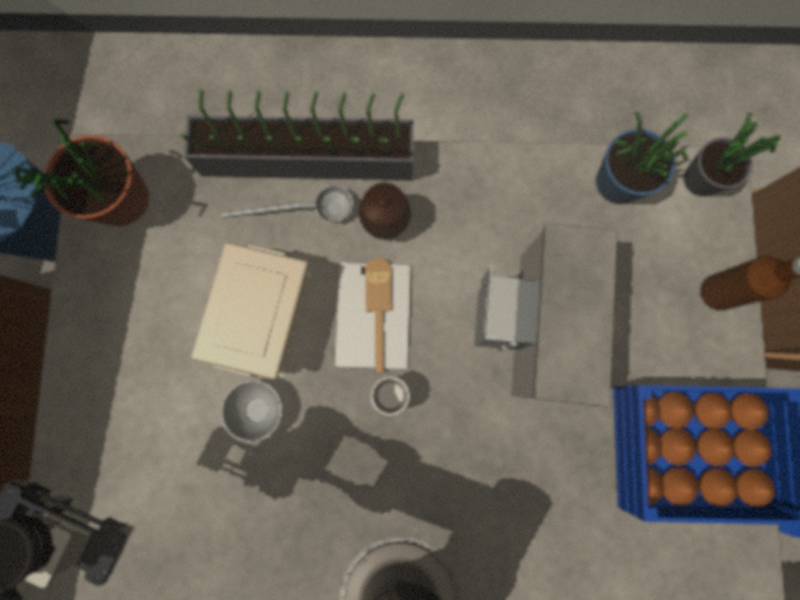

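The scene view shows the box with its front towards world +y and its latch side away from the robot. In the top view the cover spans about (485–540, 270–345) and the pier top (540–615, 225–403). I'll zoom in for corners.

```bash
python3 - <<'E'
from h import *
t=viewer.capture("top");s=viewer.capture("scene")
np.savez("cams.npz",**{f"{n}_{k}":c[k] for n,c in(("top",t),("scene",s)) for k in("fov_y","cx","cy","T")})
a=cv2.resize(t["frame"][135:265,300:400,::-1],(400,520),interpolation=cv2.INTER_CUBIC)
b=cv2.resize(s["frame"][180:310,130:230,::-1],(400,520),interpolation=cv2.INTER_CUBIC) 
cv2.imwrite("pics/crop.png",np.hstack([a,b]))
E
```

```text
(no output)
```

View pics/crop.png

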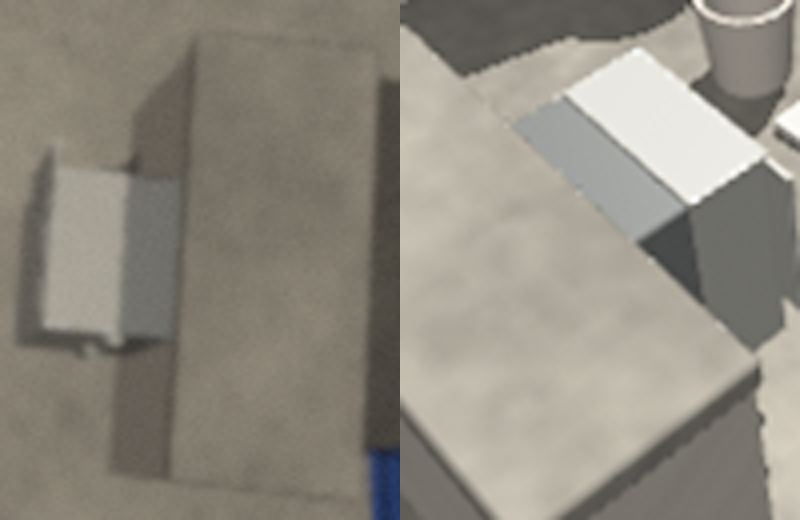

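The crop gives clear corners: cover top in the top view at about (314,177), (311,217), (332,177.5), (330,219), and in the scene view at about (189.5,192), (222,219), (203,231), (171,204). Next I'll fit the pose.

```bash
cat > fit.py <<'E'
from h import *
from scipy.optimize import least_squares
Z=np.load("cams.npz");C={n:{k:Z[f"{n}_{k}"] for k in("fov_y","cx","cy","T")} for n in("top","scene")}
# box-frame pts
LF,HF,LB,HB=(-50,55,75),(-50,-55,75),(0,55,75),(0,-55,75)
obs=[("top",LF,(314.25,176.75)),("top",HF,(310.75,217)),("top",LB,(332.25,177.5)),("top",HB,(330,218.7)),
("scene",HF,(189.5,192)),("scene",LF,(221.75,219.25)),("scene",LB,(202.75,231.25)),("scene",HB,(171.25,203.75))]
pier=[("top",(-60,150,215),(349.25,144)),("top",(-60,-150,215),(342.75,254.5)),("scene",(-60,150,215),(219.25,270.5)),("top",(60,150,215),(394.25,147.5))]
def W(p,q):  # p=x,y,z,yaw of box +x
    return np.array(p[:3])+R.from_euler("z",p[3]).apply(q)
def res(p,full=False):
    r=[proj(C[n],W(p,q))-m for n,q,m in obs]
    pp=[p[4],p[5],0,p[3]]
    r+=[proj(C[n],W(pp,q))-m for n,q,m in pier]
    d=R.from_euler("z",-p[3]).apply(np.array(p[:3])-[p[4],p[5],0])
    if full: print(np.round(r,1).tolist(),"pier-rel",d)
    return np.r_[np.ravel(r),(d[0]+100)*0.5]
s=least_squares(res,[450,-170,130,-1.57,450,-270],loss="soft_l1");p=s.x
res(p,1);print(np.round(p,3))
np.save("box.npy",p[:4])
E
python3 fit.py
```

```text
[[-0.7, -0.5], [-0.2, -0.7], [-0.4, 0.6], [-0.8, -0.6], [-0.0, 0.2], [-0.1, -0.5], [-0.5, 0.6], [-0.8, -0.3], [0.6, -1.0], [0.3, -0.4], [-0.9, -1.3], [-0.2, -0.3]] pier-rel [-99.06780574  -3.53159984 124.44223693]
[ 543.711 -192.254  124.442   -1.651  539.322 -291.287]
```

```bash
cat >> h.py <<'E'
B=np.load("box.npy")
def where(tgt_box=None):
    o=bot.get_obs();Rt=R.from_euler("xyz",o["tcp_rot"]);Rb=R.from_euler("z",B[3])
    b=Rb.inv().apply(np.array(o["tool_pos"])-B[:3])
    print("t",round(o["time"],2),"box-frame",np.round(b,1),"tool axes in box (cols)",np.round((Rb.inv()*Rt).as_matrix(),2).tolist(),"F",np.round(o["contact_force"],1),"q",np.round(o["joint_positions"],2),"grip",o["grip_width"])
    if tgt_box is not None: print("shift mm",np.round(Rt.inv().apply(Rb.apply(np.array(tgt_box)-b)),1))
E
m="python3 -m handwheel"
$m '-1 -.68 0 0 0 .31 -1;-1 -.68 0 0 0 .31 -1;-1 -.68 0 0 0 .31 -1;-1 -.68 0 0 0 .31 -1;-1 -.68 0 0 0 .31 -1;-1 -.68 0 0 0 .31 -1;-1 -.68 0 0 0 .31 -1;-1 -.68 0 0 0 .31 -1'
$m '-1 .4 0 0 0 .094 -1;-1 .4 0 0 0 .094 -1;-1 .4 0 0 0 .094 -1;-1 .4 0 0 0 .094 -1'
$m '-1 .86 0 0 0 0 -1;-1 .86 0 0 0 0 -1;-1 .86 0 0 0 0 -1;-1 .86 0 0 0 0 -1'
python3 -c "
from h import *
where((-125,40,100))
for t in ('cup','jar','board','bowl'):
    pass"
```

```text
time: 1.97
tool_pos: [262.4, 387.3, 226.9]
tcp_rot: [3.141, -0.0, 1.781]
contact_force: [0.4, -0.2, 0.6]
grip_width: 43.0
finger_force: 0.0
time: 2.3
tool_pos: [324.9, 295.5, 226.8]
tcp_rot: [3.14, 0.001, 1.487]
contact_force: [0.7, 0.4, 0.1]
grip_width: 16.3
finger_force: 0.0
time: 2.63
tool_pos: [403.8, 188.3, 226.9]
tcp_rot: [3.139, 0.001, 1.489]
contact_force: [-0.2, 0.1, 0.6]
grip_width: 0.5
finger_force: 0.0
t 2.63 box-frame [-368.2 -169.9  102.4] tool axes in box (cols) [[-1.0, 0.0, 0.0], [0.0, 1.0, 0.0], [-0.0, 0.0, -1.0]] F [-0.2  0.1  0.6] q [ 0.27  0.2   1.73 -0.    1.22  0.35] grip 0.4881339155781173
shift mm [-242.9  210.2    3.1]
```

```bash
m="python3 -m handwheel"
$m '-1 .9 0 0 0 0 -1;-1 .9 0 0 0 0 -1;-1 .9 0 0 0 0 -1;-1 .9 0 0 0 0 -1' >/dev/null
$m '-1 .9 0 0 0 0 -1;-1 .9 0 0 0 0 -1;-1 .9 0 0 0 0 -1;-1 .9 0 0 0 0 -1' >/dev/null
$m '-.43 .3 0 0 0 0 -1;-.43 .3 0 0 0 0 -1;-.43 .3 0 0 0 0 -1;-.43 .3 0 0 0 0 -1'
python3 - <<'E'
from h import *
where((-125,40,25))
c=viewer.capture("top");print(viewer.recognise("jar",c)[:1])
o,d=ray(c,[248,135]);print("jar@137",o+d*(137-o[2])/d[2])
o,d=ray(c,[248.6,253]);print("cup@80",o+d*(80-o[2])/d[2])
w=viewer.capture("wrist")
s=viewer.capture("scene")
a=cv2.resize(s["frame"][80:280,130:330,::-1],(400,400),interpolation=cv2.INTER_CUBIC)
b=cv2.resize(w["frame"][:,:,::-1],(400,300))
cv2.imwrite("pics/v2.png",np.hstack([a,np.vstack([b,np.zeros((100,400,3),np.uint8)])]))
E
```

```text
time: 3.63
tool_pos: [590.9, -65.8, 226.2]
tcp_rot: [-3.14, -0.001, 1.492]
contact_force: [0.2, 0.2, 0.5]
grip_width: 0.1
finger_force: 0.0
t 3.63 box-frame [-129.8   36.9  101.8] tool axes in box (cols) [[-1.0, -0.0, -0.0], [-0.0, 1.0, -0.0], [0.0, -0.0, -1.0]] F [0.2 0.2 0.5] q [-0.24  0.47  1.32  0.    1.35 -0.16] grip 0.05926310487480691
shift mm [-4.9  3.2 76.8]
[{'centre': [246.7, 132.2], 'score': 0.85}]
jar@137 [737.34864411  36.48447046 137.        ]
cup@80 [391.48430396  28.08330419  80.        ]
```

View pics/v2.png

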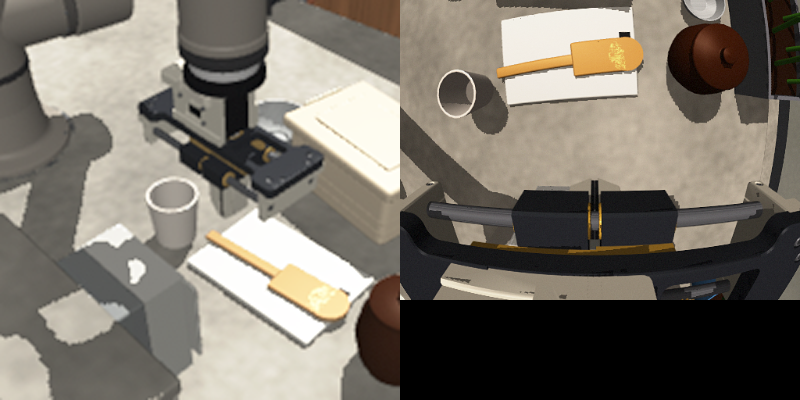

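The scene view shows the gripper closed and vertical in front of the box at about (230,190); the wrist view shows the cup, board and jar well clear. Now I'll descend and approach.

```bash
m="python3 -m handwheel"
$m '-.05 .03 .4 0 0 0 -1;-.05 .03 .77 0 0 0 -1;-.05 .03 .77 0 0 0 -1;-.3 .03 .77 0 0 0 -1;-.55 .03 .77 0 0 0 -1;-.55 .03 .77 0 0 0 -1;-.55 .03 .77 0 0 0 -1'|grep -E "time|force"
$m '-.05 0 0 0 0 0 -1;-.05 0 0 0 0 0 -1;-.05 0 0 0 0 0 -1;-.05 0 0 0 0 0 -1'|grep -E "force"
python3 -c "
from h import *
where((-61,40,25))"
```

```text
time: 4.42
contact_force: [0.1, -0.3, 0.7]
finger_force: 0.0
contact_force: [0.2, -0.0, -0.6]
finger_force: 0.0
t 4.75 box-frame [-69.6  40.4  25.6] tool axes in box (cols) [[-1.0, -0.0, -0.0], [-0.0, 1.0, 0.0], [0.0, 0.0, -1.0]] F [ 0.2 -0.  -0.6] q [-0.34  0.55  1.41  0.    1.18 -0.26] grip 0.4911681325352282
shift mm [-8.6 -0.5  0.6]
```

```bash
m="python3 -m handwheel"
for i in 1 2; do $m '-.04 0 0 0 0 0 -1;-.04 0 0 0 0 0 -1;-.04 0 0 0 0 0 -1'|grep -E "tool_pos|contact_force"; done
$m '-.03 0 0 0 0 0 -1;-.03 0 0 0 0 0 -1;-.03 0 0 0 0 0 -1'|grep -E "tool_pos|contact_force"
python3 -c "
from h import *
where()"
```

```text
tool_pos: [589.1, -130.8, 149.7]
contact_force: [0.3, -0.6, 0.5]
tool_pos: [589.0, -134.3, 149.7]
contact_force: [1.3, 3.8, 1.0]
tool_pos: [589.9, -136.0, 149.8]
contact_force: [5.9, 9.0, -1.3]
t 5.5 box-frame [-59.8  41.5  25.4] tool axes in box (cols) [[-1.0, -0.0, -0.0], [-0.0, 1.0, 0.0], [0.0, 0.0, -1.0]] F [ 5.9  9.  -1.3] q [-0.35  0.55  1.4   0.    1.18 -0.28] grip 0.5275214960113659
```

```bash
m="python3 -m handwheel"
$m '-.025 0 0 0 0 0 -1;-.025 0 0 0 0 0 -1;-.025 0 0 0 0 0 -1'|grep -E "tool_pos|contact_force"
$m '-.02 0 0 0 0 0 -1;-.02 0 0 0 0 0 -1;-.02 0 0 0 0 0 -1'|grep -E "tool_pos|contact_force"
python3 -c "
from h import *
where()"
```

```text
tool_pos: [590.6, -137.6, 149.9]
contact_force: [11.1, 11.3, -2.7]
tool_pos: [591.3, -139.1, 149.9]
contact_force: [12.5, 14.4, -3.7]
t 6.0 box-frame [-56.8  43.2  25.5] tool axes in box (cols) [[-1.0, -0.0, -0.0], [-0.0, 1.0, 0.01], [0.0, 0.01, -1.0]] F [12.5 14.4 -3.7] q [-0.36  0.55  1.4   0.01  1.18 -0.29] grip 0.41047095951323853
```

```bash
m="python3 -m handwheel"
$m '-.02 0 0 0 0 0 -1;-.02 0 0 0 0 0 -1;-.02 0 0 0 0 0 -1'|grep -E "tool_pos|contact_force"
$m '1 0 0 0 0 0 -1;1 0 0 0 0 0 -1;1 0 0 0 0 0 -1;1 0 0 0 0 0 -1;1 0 0 0 0 0 -1'|grep -E "tool_pos|contact_force"
python3 - <<'E'
from h import *
where()
t=viewer.capture("top");s=viewer.capture("scene")
a=cv2.resize(t["frame"][135:265,280:380,::-1],(400,520),interpolation=cv2.INTER_CUBIC)
b=cv2.resize(s["frame"][160:290,130:230,::-1],(400,520),interpolation=cv2.INTER_CUBIC) 
cv2.imwrite("pics/v3.png",np.hstack([a,b]))
E
```

```text
tool_pos: [591.4, -139.5, 150.0]
contact_force: [15.2, 19.8, -3.2]
tool_pos: [595.9, -44.2, 149.8]
contact_force: [-0.3, 0.7, 0.5]
t 6.67 box-frame [-151.8   40.2   25.3] tool axes in box (cols) [[-1.0, -0.0, 0.0], [-0.0, 1.0, -0.0], [-0.0, -0.0, -1.0]] F [-0.3  0.7  0.5] q [-0.2   0.54  1.43 -0.    1.18 -0.13] grip 0.2428201424545521
```

View pics/v3.png

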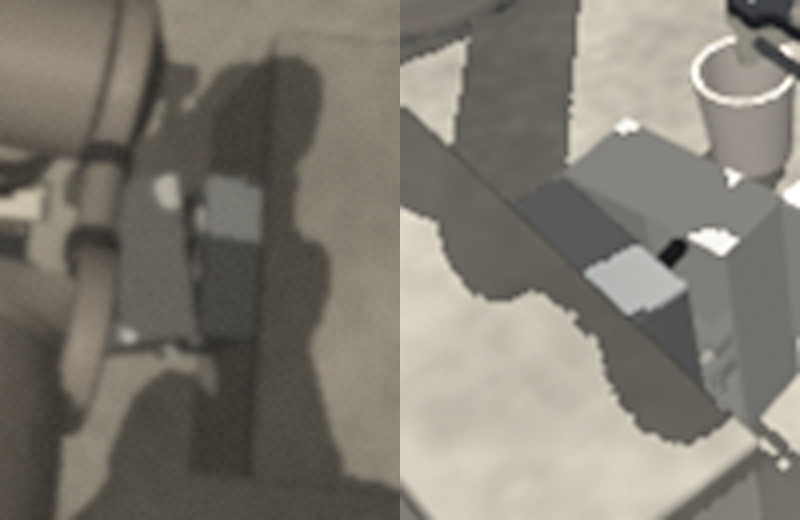

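The cover is ajar (both views show a gap; the toggle is visible, black, at crop (672,255)). Next I'll hook behind the lip from above.

```bash
m="python3 -m handwheel"
$m '0 .27 -.4 0 0 -.083 -1;0 .27 -.75 0 0 -.083 -1;0 .27 -.75 0 0 -.083 -1;-.45 .27 -.75 0 0 -.083 -1;-.89 .27 -.75 0 0 -.083 -1;-.89 .27 -.75 0 0 -.083 -1;-.89 .27 -.75 0 0 -.083 -1'|grep -E "tool_pos|contact_force"
python3 - <<'E'
from h import *
where((-63,66,35))
E
```

```text
tool_pos: [615.2, -139.9, 224.5]
contact_force: [-0.1, -0.1, -0.8]
t 7.35 box-frame [-57.9  67.1 100. ] tool axes in box (cols) [[-0.97, -0.25, 0.0], [-0.25, 0.97, 0.0], [-0.0, -0.0, -1.0]] F [-0.1 -0.1 -0.8] q [-0.34  0.54  1.21 -0.    1.39 -0.52] grip 0.3004077918912317
shift mm [ 5.3  0.3 65. ]
```

```bash
m="python3 -m handwheel"
$m '.03 0 .25 0 0 0 -1;.03 0 .25 0 0 0 -1;.03 0 .3 0 0 0 -1;.03 0 .3 0 0 0 -1'|grep -E "tool_pos|contact_force"
$m '0 0 .2 0 0 0 -1;0 0 .35 0 0 0 -1;0 0 .35 0 0 0 -1;0 0 .35 0 0 0 -1'|grep -E "tool_pos|contact_force"
python3 - <<'E'
from h import *
where((-63,66,35))
t=viewer.capture("top");s=viewer.capture("scene")
a=cv2.resize(t["frame"][135:265,280:380,::-1],(400,520),interpolation=cv2.INTER_CUBIC)
b=cv2.resize(s["frame"][160:290,150:250,::-1],(400,520),interpolation=cv2.INTER_CUBIC) 
cv2.imwrite("pics/v4.png",np.hstack([a,b]))
E
```

```text
tool_pos: [615.2, -132.0, 194.3]
contact_force: [0.2, -0.0, -0.2]
tool_pos: [615.4, -132.1, 160.0]
contact_force: [-0.2, 0.0, -0.5]
t 8.02 box-frame [-65.7  66.7  35.6] tool axes in box (cols) [[-0.97, -0.26, -0.0], [-0.26, 0.97, -0.0], [0.0, -0.0, -1.0]] F [-0.2  0.  -0.5] q [-0.33  0.59  1.31  0.    1.24 -0.52] grip 0.5289640857077399
shift mm [-2.4 -1.4  0.6]
```

View pics/v4.png

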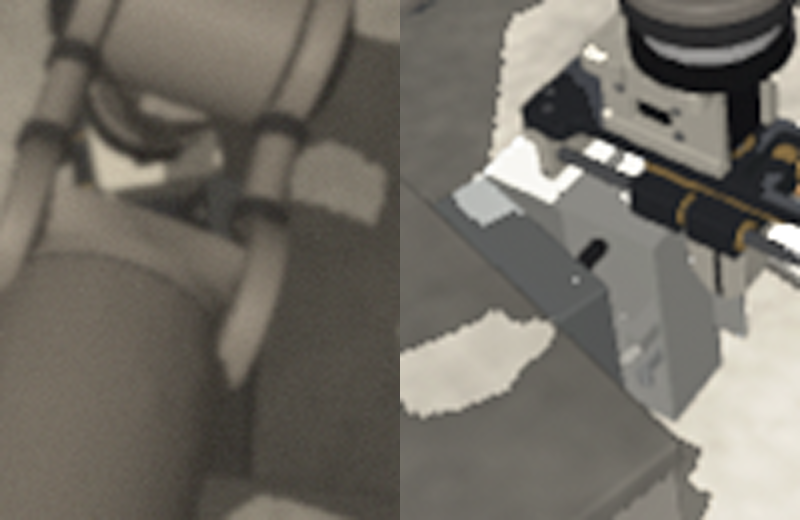

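The scene view shows the finger (crop ~(735,290)) on the pier side of the lip. Next, swing in arcs, with the tool turning along with the cover.

```bash
m="python3 -m handwheel"
$m '.2 -.055 0 0 0 -.04 -1;.2 -.055 0 0 0 -.04 -1;.36 -.13 0 0 0 -.08 -1;.36 -.13 0 0 0 -.08 -1;.51 -.22 0 0 0 -.119 -1;.51 -.22 0 0 0 -.119 -1;.64 -.33 0 0 0 -.159 -1;.64 -.33 0 0 0 -.159 -1'|grep -E "tool_pos|contact_force"
python3 - <<'E'
from h import *
where()
E
```

```text
tool_pos: [570.7, -75.0, 160.3]
contact_force: [-0.5, 1.1, -0.3]
t 8.78 box-frame [-119.    17.6   35.8] tool axes in box (cols) [[-0.72, -0.69, -0.0], [-0.69, 0.72, -0.0], [0.0, 0.0, -1.0]] F [-0.5  1.1 -0.3] q [-0.26  0.49  1.48  0.    1.17 -0.95] grip 0.33663926538340794
```

```bash
m="python3 -m handwheel"
$m '.17 -.055 0 0 0 -.04 -1;.17 -.055 0 0 0 -.04 -1;.33 -.13 0 0 0 -.08 -1;.33 -.13 0 0 0 -.08 -1;.48 -.22 0 0 0 -.119 -1;.48 -.22 0 0 0 -.119 -1;.61 -.33 0 0 0 -.159 -1;.61 -.33 0 0 0 -.159 -1'|grep -E "contact_force"
$m '.17 -.055 0 0 0 -.04 -1;.17 -.055 0 0 0 -.04 -1;.33 -.13 0 0 0 -.08 -1;.33 -.13 0 0 0 -.08 -1;.45 -.2 0 0 0 -.11 -1;.45 -.2 0 0 0 -.11 -1;.45 -.2 0 0 0 -.11 -1'|grep -E "contact_force"
python3 - <<'E'
from h import *
where()
t=viewer.capture("top");s=viewer.capture("scene")
a=cv2.resize(t["frame"][115:245,230:380,::-1],(450,390),interpolation=cv2.INTER_CUBIC)
b=cv2.resize(s["frame"][140:270,150:266,::-1],(348,390),interpolation=cv2.INTER_CUBIC) 
cv2.imwrite("pics/v5.png",np.hstack([a,b]))
E
```

```text
contact_force: [-0.5, 0.4, -0.2]
contact_force: [0.7, -0.5, 0.4]
t 10.03 box-frame [-134.4  -95.6   35.5] tool axes in box (cols) [[0.03, -1.0, -0.0], [-1.0, -0.03, 0.0], [-0.0, 0.0, -1.0]] F [ 0.7 -0.5  0.4] q [-0.28  0.3   1.79  0.    1.05 -1.79] grip 0.6532683767701429
```

View pics/v5.png

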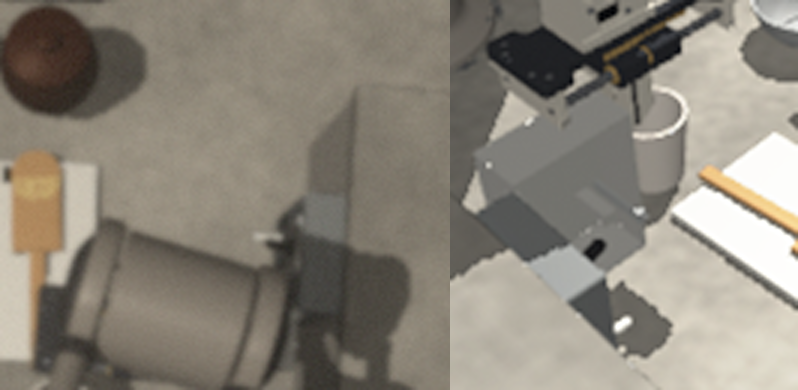

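The scene view shows the cover wide open (about 1.6 rad), the toggle still up (black, crop (595,250)), and the fingers behind the lip. Now I'll back off, lift, turn back and go above the toggle.

```bash
m="python3 -m handwheel"
$m '-.08 0 0 0 0 0 -1;-.08 0 0 0 0 0 -1;-.08 0 -.4 0 0 0 -1;-.08 0 -.75 0 0 0 -1;-.08 0 -.75 0 0 0 -1;-.08 0 -.75 0 0 0 -1'|grep -E "contact_force"
$m '-.4 0 0 0 0 .04 -1;-.8 0 0 0 0 .08 -1;-.95 0 0 0 0 .12 -1;-.95 0 0 0 0 .16 -1;-.95 0 0 0 0 .2 -1;-.95 0 0 0 0 .24 -1;-.95 0 0 0 0 .28 -1;-.95 0 0 0 0 .3 -1'|grep -E "contact_force"
$m '0 0 0 0 0 .21 -1;0 0 0 0 0 .21 -1;0 0 0 0 0 .21 -1;0 0 0 0 0 .21 -1;0 0 0 0 0 .21 -1;0 0 0 0 0 .21 -1'|grep -E "contact_force"
python3 - <<'E'
from h import *
where((-27,8,75))
E
```

```text
contact_force: [-0.0, 0.6, -0.2]
contact_force: [-0.2, -0.4, 0.6]
contact_force: [-0.1, 0.8, 0.2]
t 11.8 box-frame [-138.5    5.8  108.5] tool axes in box (cols) [[-1.0, 0.0, -0.0], [0.0, 1.0, -0.0], [0.0, -0.0, -1.0]] F [-0.1  0.8  0.2] q [-0.23  0.41  1.4   0.    1.33 -0.15] grip 0.46773597053646726
shift mm [-111.5    2.6   33.4]
```

```bash
m="python3 -m handwheel"
python3 - <<'E'
from h import *
s=viewer.capture("scene");t=viewer.capture("top")
P=lambda q:R.from_euler("z",B[3]).apply(q)+B[:3]
for n,c in(("s",s),("t",t)):
    print(n,[(np.round(r["centre"],1),round(r["score"],2)) for r in viewer.cut_out("toggle_tip",c)[:2]],proj(c,P((-15,8,42))),proj(c,P((-29,8,49))))
E
$m '-.5 .03 0 0 0 0 -1;-1 .03 0 0 0 0 -1;-1 .03 0 0 0 0 -1;-1 .03 0 0 0 0 -1;-1 .03 0 0 0 0 -1'|grep -E "contact_force"
$m '-.12 0 0 0 0 0 -1;-.12 0 0 0 0 0 -1;-.12 0 .35 0 0 0 -1;-.12 0 .35 0 0 0 -1;-.12 0 .35 0 0 0 -1'|grep -E "contact_force"
python3 - <<'E'
from h import *
where((-26,8,54))
E
```

```text
s [] [195.88823724 225.9848421 ] [200.76595248 220.35464224]
t [] [322.8624408  196.33279996] [318.32139002 195.45377107]
contact_force: [-0.1, 1.1, 0.4]
contact_force: [0.5, -0.2, 0.2]
t 12.83 box-frame [-27.4   8.7  74.1] tool axes in box (cols) [[-1.0, -0.01, -0.0], [-0.01, 1.0, -0.0], [0.0, -0.0, -1.0]] F [ 0.5 -0.2  0.2] q [-0.42  0.47  1.41  0.    1.27 -0.35] grip 0.6797284897901725
shift mm [-1.5 -0.6 20.1]
```

The toggle in the earlier crop (198,223) matches the prediction exactly. Push down.

```bash
m="python3 -m handwheel"
$m '0 0 .15 0 0 0 -1;0 0 .2 0 0 0 -1;0 0 .25 0 0 0 -1;0 0 .28 0 0 0 -1;0 0 .31 0 0 0 -1'|grep -E "tool_pos|contact_force"
$m '0 0 .04 0 0 0 -1;0 0 .08 0 0 0 -1;0 0 .12 0 0 0 -1;0 0 .14 0 0 0 -1;0 0 .14 0 0 0 -1'|grep -E "tool_pos|contact_force"
python3 - <<'E'
from h import *
where((-26,8,54))
E
$m '0 0 -.4 0 0 0 -1;0 0 -.8 0 0 0 -1;0 0 -.8 0 0 0 -1;0 0 -.8 0 0 0 -1'|grep -E "tool_pos|contact_force"
$m '.5 0 0 0 0 0 -1;1 0 0 0 0 0 -1;1 0 0 0 0 0 -1;1 0 0 0 0 0 -1;1 0 0 0 0 0 -1'|grep -E "tool_pos|contact_force"
python3 - <<'E'
from h import *
s=viewer.capture("scene");t=viewer.capture("top")
a=cv2.resize(t["frame"][115:245,230:380,::-1],(450,390),interpolation=cv2.INTER_CUBIC)
b=cv2.resize(s["frame"][140:270,150:266,::-1],(348,390),interpolation=cv2.INTER_CUBIC) 
cv2.imwrite("pics/v6.png",np.hstack([a,b]))
E
```

```text
tool_pos: [556.2, -166.3, 169.8]
contact_force: [0.6, 2.6, 2.8]
tool_pos: [556.2, -166.9, 156.8]
contact_force: [-2.0, 4.5, 15.7]
t 13.67 box-frame [-26.2  10.5  32.3] tool axes in box (cols) [[-1.0, -0.0, 0.0], [-0.0, 1.0, 0.0], [-0.0, 0.0, -1.0]] F [-2.   4.5 15.7] q [-0.42  0.5   1.47  0.    1.16 -0.35] grip 0.41755093429684736
shift mm [ -0.3  -2.4 -21.7]
tool_pos: [556.3, -167.7, 236.8]
contact_force: [0.5, 0.3, -0.4]
tool_pos: [562.4, -66.6, 233.2]
contact_force: [0.4, -0.8, 0.2]
```

View pics/v6.png

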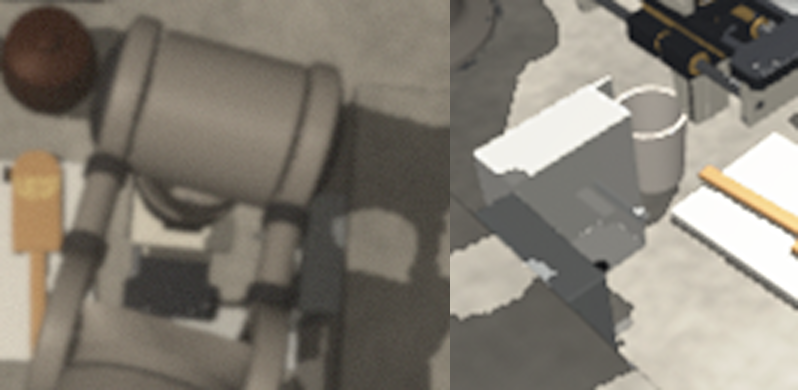

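The scene view shows the cover wide open and the toggle now a dark dot lower at crop (602,265), i.e. pixel (200.7,228). I'll check that against the "off" prediction.

```bash
python3 - <<'E'
from h import *
s=viewer.capture("scene")
P=lambda q:R.from_euler("z",B[3]).apply(q)+B[:3]
for z in(49,35,21.4): print(z,proj(s,P((-29,8,z))))
g=s["frame"].sum(2)[215:245,190:212]; ys,xs=np.where(g<110); print(len(xs),xs.min()+190,xs.max()+190,ys.min()+215,ys.max()+215)
print(proj(s,P((0,55,75))),proj(s,P((0,-55,75))))
E
```

```text
49 [200.76595248 220.35464224]
35 [201.48691447 224.71758046]
21.4 [202.16988179 228.85059195]
4 199 201 228 229
[202.23509103 231.8254991 ] [170.44082467 203.45467722]
```

```bash
python3 -c "
from plant import bot
print(bot.close_job())"
```

```text
the job is handed in; nothing more can be done
None
```

I handed the job in, with no verdict returned: the last pictures show the toggle at off and the cover standing wide open (about 1.6 rad), and the things on the ledge were left alone.

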